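# Refit the throat plate of a bench table saw

### The job

Put the flat metal throat plate back into the opening of the bench saw's table: slide it away from you along the blade line so that the tongue on its far end goes all the way under the lip at the far end of the opening, then press its near end down past the spring plungers until the plate lies flush with the table all round. Leave the other things on the saw and on the bench where they are.

Things in the scene. Friction and masses are not known exactly. Their poses are not given: they have to be found in the camera images.
- saw: compact bench table saw, fixed to the bench, at another place and yaw each time. Origin on the bench below the centre of the throat opening; x along the blade line away from the operator, y left, z up. Flat aluminium table top 150 mm above the bench, x -200 to +150, y -210 to +210 mm; plain and flat in front of the opening. Mitre slots 16 mm wide along x at y = +-100 mm
- saw_throat (a point): centre of the throat opening at table-top level (saw x = 0, z = 150 mm), axes as the saw's. The opening runs from x = -67 (near rim) to +67 mm (edge of the lip), 71 mm wide, upright walls. Along both sides a ledge 9 mm wide lies 8 mm below the table top and carries the plate; between them it is open down to the blade, wound down out of the way
- saw_lip (a point): middle of the edge of the retaining lip at the far end of the opening, at table-top level (saw x = +67 mm), axes as the saw's. The table skin overhangs here, 2.5 mm thick, over a pocket 18 mm deep whose floor lies 2 mm below the ledges
- saw_rim (a point): middle of the near rim of the opening, at table-top level (saw x = -67 mm). In the wall below it two round-nosed spring plungers at y = +-20 mm, 6 mm down, stand 6 mm out. A plate tucked home but not pressed rests on them, its near end about 5 mm proud; about 5 N (at most 10) down on that end snaps it in, and they then hold it against the lip
- saw_fence (a point): middle of the top of the rip fence, an aluminium bar 370 x 30 mm along x, standing 42 mm above the table top, its right face 145 mm to the left of the blade line; fixed
- plate: throat plate, loose, 0.15 to 0.27 kg: flat grey light alloy, 130 (x) x 66 (y) x 8 mm. Origin at the middle of its underside; +x towards its tongue, z up. Starts flat on the table, tongue end over the opening: middle 23 to 48 mm before the near rim, up to 25 mm off the blade line, turned up to 0.3 rad. Home: origin at saw x = 2, y = 0 (2.5 mm play either way), z = 142 mm
- plate_hole (a point): middle of the plate's 20 mm finger hole, on the upper face, 36 mm from the plate's middle towards its near end (the solid strip beyond the hole is 19 mm wide). A blade slot 70 x 5 mm runs along the other half. Once the plate's middle is past the near rim and its sides are within the opening, its tongue end tips down onto the ledges by its own weight
- plate_near (a point): middle of the upper edge of the plate's near end (plate x = -65, z = 8 mm); level with the table top when home
- plate_shoulder (a point): middle of the upper edge of the plate's far end, below which the tongue begins (plate x = +65, z = 8 mm); level with the table top and against the lip's edge when home
- plate_tongue (a point): middle of the upper edge of the tip of the tongue (plate x = +77, z = 4 mm). The tongue stands out 12 mm from the plate's far end, 40 mm wide, 4 mm thick, level with the underside; when home its tip lies 12 mm beyond the lip's edge and 4 mm below the table top
- spanner: flat double-ended steel blade spanner, 185 x 30 x 5 mm, lying on the right of the saw table; origin under its middle, x along it
- nut: small flanged hexagonal arbor nut, 26 mm across, 13 mm high, on the saw table beyond the lip; origin under its middle
- flange: flat steel blade washer, 42 mm across, 16 mm bore, 6 mm high, on the right of the saw table towards its far side; origin under its middle
- weight_big: round black iron weight, 170 mm across, 22 mm high, on the bench to the right; origin under its middle
- weight_small: round black iron weight, 110 mm across, 18 mm high, on the bench beside the saw; origin under its middle
- bolt: large dark hexagonal bolt, 150 mm long, lying on the bench to the left; origin under its middle, x along it
- tape: black and yellow tape measure, 66 x 34 x 51 mm, on the bench beside the saw; origin under its middle

How it is judged (in metres and radians):
On the way:
1. the tongue is under the lip while the near end of the plate still stands up (x of plate_tongue in the frame of saw_lip above 0.006 m and z of plate_tongue in the frame of saw_lip below -0.002 m and z of plate_near in the frame of saw_lip above 0.003 m), for 0.05 s.
At the end, for the whole second after the job is handed in: the tongue reaches at least 6 mm under the lip and lies below it, both ends of the plate's upper face are within 2 mm of the level of the table top, the plate is level within 0.04 rad and at rest (x of plate_tongue in the frame of saw_lip above 0.006 m and z of plate_tongue in the frame of saw_lip below -0.002 m and z of plate_near in the frame of saw_lip between -0.002 and 0.002 m and z of plate_shoulder in the frame of saw_lip between -0.002 and 0.002 m and angle between plate's own z axis and vertical below 0.04 rad and linear speed of plate below 0.01 m/s); the robot touches nothing.
It fails at once if one of the other loose things is moved by more than 30 mm (distance of any of spanner, nut, flange, weight_big, weight_small, bolt, tape from where it was at the start of the episode above 0.03 m).
It also fails if it takes over 51 s, if anything falls off the work surface, if the arm or the gripper's body presses on something with over 40 N, if the wrist force passes 120 N, or if a joint passes its speed limit or range.

### The arm

A 6-joint arm with a two-finger parallel gripper is mounted at the origin on the work surface. World frame = base frame: x ahead of the robot, y to its left, z up, the work surface at z = 0. Lengths are in m, angles in degrees, forces in N, time in s.
With the tool pointing down it reaches from about 0.3 to 0.75 m from the base axis. Payload 8.5 kg.
Tool frame: the origin (TCP) lies on the centre line of the jaws, within the pads' length; the fingertips stand 11 mm ahead of it and the grasp point (between the pads) lies 8 mm behind it; z points along the fingers, y is the line along which they close (so a half turn about z gives the same grasp; the last joint's range is limited). The gripper opens to 85 mm and grips with 20 to 120 N. Pads are 22 mm wide; open, the fingers measure 114 mm over their backs; the gripper's body (76 mm by 85 mm) begins 54 mm behind the grasp point. The pads swing forward as they close: fully open they stand 13 mm farther back than shut.
Start: joints at [53.784, 21.807, 74.336, -0, 83.858, -12.336], TCP at [0.223, 0.503, 0.242] pointing down, gripper open.
Joint ranges: [-178.18, 178.18], [-50.72, 133.34], [12.68, 142.11], [-81.47, 261.47], [9.98, 163.14], [-165.26, 165.26]. Speed limits (degrees/s): [136.94, 136.94, 180, 180, 180, 180].

### API

Orientations are given as a 3x3 rotation matrix whose columns are the frame's x, y, z axes.
In Python, from rig import env gives the robot as it stands.
- The arm moves only by the shell command python3 nudge.py 'ROWS' [FORCE]. ROWS is a JSON object whose key "offsets" holds a list of rows, 1 to 10 of them, each of 5 numbers: dx, dy, dz in m, then a turn about the tool's z in degrees, then the finger opening in m; each row shifts and turns the commanded pose from where the row before left it, along the tool's axes as they then stand; what a row does not reach is not made up. A row lasts 1/10 s, in which the tool goes at most 0.05 m and 8.59 degrees, less where a joint would pass 70% of its speed; a pose out of reach is approached as far as the arm can. The fingers move at their own pace and stop on an object; FORCE is the grip in N (left out, the last holds). Time passes only in rows, so rows that do not move let the fingers close. It prints the time, the measured TCP pose, the force, the opening and the grip force at its end. Input that does not fit is refused with a message, and nothing moves.
- env.observe(): the state, without advancing time (a new reading comes with each control period).
- env.get_image(name): name is "side" or "top" or "wrist"; returns a dict with "pixels" (420x560x3 uint8, red, green, blue), "K" (3x3 intrinsics, pixels), "extrinsics" (4x4, takes a point from world to camera coordinates). Camera axes: x right, y down, z forward; pixel columns grow to the right and rows downward; lengths in m; the calibration is good to about 2 mm. The wrist camera is an equidistant fisheye: a pixel r from the principal point sees the ray r / f radians off the axis. A picture is of the moment at which its call begins. There is no depth.
- env.close_job(): hands the job in; it is judged then, once.
The state is a dict: "time_s": time; "q": joint angles; "qvel": joint speeds; "joint_efforts": joint torques, N m; "position": TCP position; "tool_rot": TCP orientation; "ft_force": force on the tool from outside, world axes, zero at the start; "wrist_torque": the same for the moment, N m; "grip_width": finger opening in m; "gripper_force": force on a finger pad.
Only numpy, scipy, OpenCV 4.12 (cv2) and the standard library are available. Lean on these libraries where they do the work, as an engineer would, in place of code of your own. Each camera call takes 0.05 s, during which the arm holds its last target. There are 200 camera calls.

## Working session

There is one attempt and no reset: what is moved stays moved. The work goes in short steps, Python scripts to look and compute and a shell command to move; the robot and the scene stay as the last step left them, time stands still between calls to the robot, and variables do not carry over. Pictures are saved under pics/ and viewed, at most 10 in all, crops included, and the job is handed in when it is done.

```bash
ls; mkdir -p pics
python3 - <<'E'
from rig import env
import cv2
o=env.observe();print({k:(v if not hasattr(v,'round') else v) for k,v in o.items()})
import numpy as np
for n in("side","top","wrist"):
    d=env.get_image(n);cv2.imwrite(f"pics/{n}0.png",d["pixels"][:,:,::-1]);print(n,d["K"],d["extrinsics"])
a=cv2.imread("pics/top0.png")
E
```

```text
nudge.py
pics
rig.py
{'time_s': 0.0, 'q': array([ 5.37847548e+01,  2.18418867e+01,  7.43856161e+01,  1.37751389e-03,
        8.38590181e+01, -1.23349135e+01]), 'qvel': array([-0.02837301,  0.0238555 ,  0.07257139,  0.06402794,  0.02643575,
        0.02038654]), 'joint_efforts': array([-3.94280971e-03, -4.48456013e+01, -2.31277907e+01, -3.34444185e-04,
        4.76385903e-03, -3.48248555e-06]), 'position': array([0.22247279, 0.50268687, 0.2416983 ]), 'tool_rot': array([[-9.14391770e-01,  4.04829420e-01, -9.11468658e-04],
       [ 4.04830299e-01,  9.14391043e-01, -1.20420965e-03],
       [ 3.45939284e-04, -1.47010952e-03, -9.99998860e-01]]), 'ft_force': array([ 0.46701201, -0.11507959,  0.09942664]), 'wrist_torque': array([-0.00545156,  0.00051126,  0.05546805]), 'gripper_force': 0.0, 'grip_width': 0.0851905387979789}
side [[457.41459104   0.         279.02449273]
 [  0.         457.41459104 200.17062234]
 [  0.           0.           1.        ]] [[ 0.92902832 -0.36983001 -0.01149521 -0.54802398]
 [-0.29519629 -0.72209874 -0.62564572  0.209171  ]
 [ 0.22308188  0.58463593 -0.78002263  1.54672244]
 [ 0.          0.          0.          1.        ]]
top [[471.83150286   0.         279.12825487]
 [  0.         471.83150286 206.07319971]
 [  0.           0.           1.        ]] [[-0.01503953 -0.99987128  0.00558889 -0.04070532]
 [-0.98415359  0.01381498 -0.17677912  0.57368747]
 [ 0.17667915 -0.008159   -0.98423468  1.39752437]
 [ 0.          0.          0.          1.        ]]
wrist [[325.1922621    0.         286.46224573]
 [  0.         325.1922621  206.65451837]
 [  0.           0.           1.        ]] [[ 0.40478642  0.91440948 -0.00180673 -0.54870216]
 [ 0.87755427 -0.38791471  0.28181675 -0.03545201]
 [ 0.25699505 -0.11566109 -0.95946655  0.37948701]
 [ 0.          0.          0.          1.        ]]
```

View pics/top0.png

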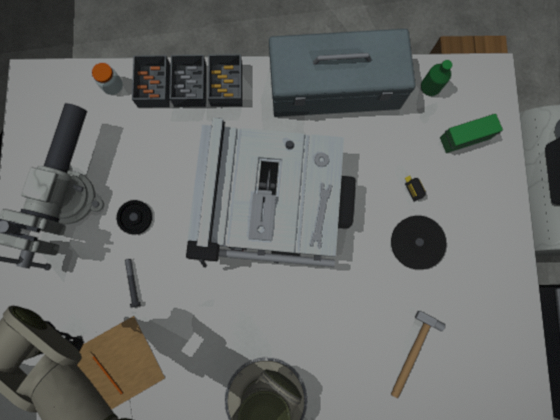

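View pics/side0.png

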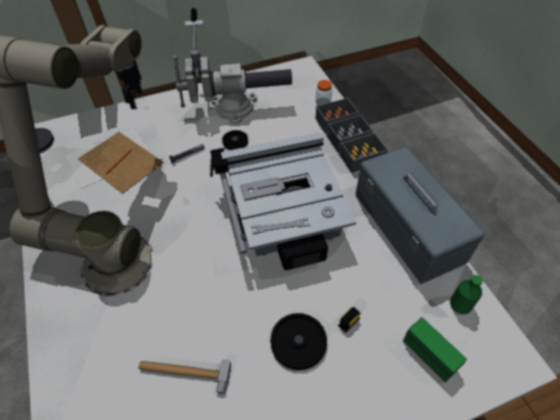

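View pics/wrist0.png

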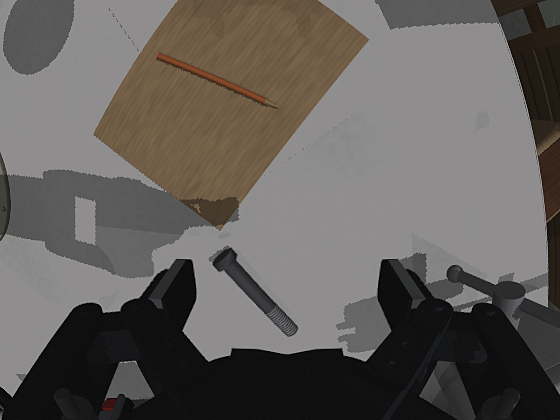

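The top view shows the saw table at about (280,190), with the dark opening at (268,178), the plate at (263,215) with its hole at about (261,229), the spanner at (321,215), the nut at (290,145) and the flange at (321,159). The wrist view shows only the bench and the bolt. I'll crop the top and side views on the saw.

```bash
cat > h.py <<'E'
import numpy as np,cv2
from rig import env
def ray(d,uv,fish=False):
    K,E=d["K"],d["extrinsics"];R,t=E[:3,:3],E[:3,3]
    v=np.array([(uv[0]-K[0,2])/K[0,0],(uv[1]-K[1,2])/K[1,1]])
    if fish:
        r=np.hypot(*v);c=np.r_[v/r*np.sin(r),np.cos(r)] if r>1e-9 else np.array([0,0,1.])
    else: c=np.r_[v,1]
    w=R.T@c;return -R.T@t,w/np.linalg.norm(w)
def plane(d,uv,z,fish=False):
    o,w=ray(d,uv,fish);return o+w*(z-o[2])/w[2]
def tri(rays):
    A=sum(np.eye(3)-np.outer(w,w) for o,w in rays);b=sum((np.eye(3)-np.outer(w,w))@o for o,w in rays)
    return np.linalg.solve(A,b)
def proj(d,p):
    c=d["extrinsics"][:3,:3]@p+d["extrinsics"][:3,3];return (d["K"]@c/c[2])[:2]
E
python3 - <<'E'
from h import *
d=env.get_image("top")
print(d["pixels"].shape)
a=cv2.resize(d["pixels"][130:270,220:360,::-1],None,fx=4.2,fy=4.2,interpolation=cv2.INTER_CUBIC)
s=env.get_image("side")
b=cv2.resize(s["pixels"][140:260,215:360,::-1],None,fx=5,fy=5,interpolation=cv2.INTER_CUBIC)
cv2.imwrite("pics/topc.png",a);cv2.imwrite("pics/sidec.png",b)
for uv in((268,159),(263,215),(343,190),(261,229)):print(uv,plane(d,uv,.15))
E
```

```text
(420, 560, 3)
(268, 159) [ 0.69489533 -0.01794218  0.15      ]
(263, 215) [ 0.53012518 -0.00191395  0.15      ]
(343, 190) [ 0.59971124 -0.23271393  0.15      ]
(261, 229) [0.49005403 0.00411069 0.15      ]
```

View pics/topc.png

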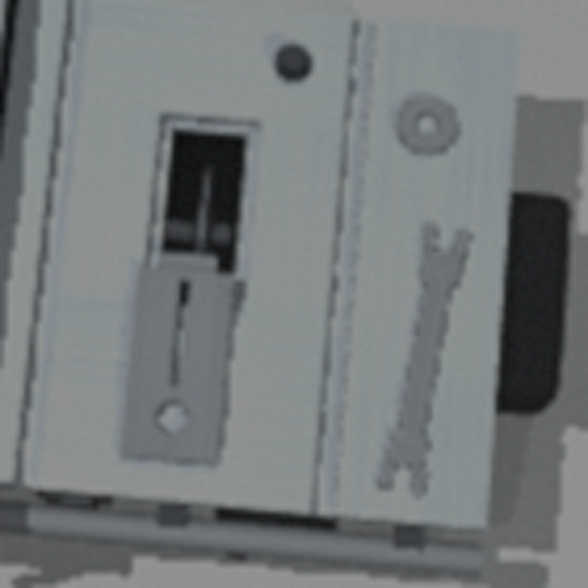

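View pics/sidec.png

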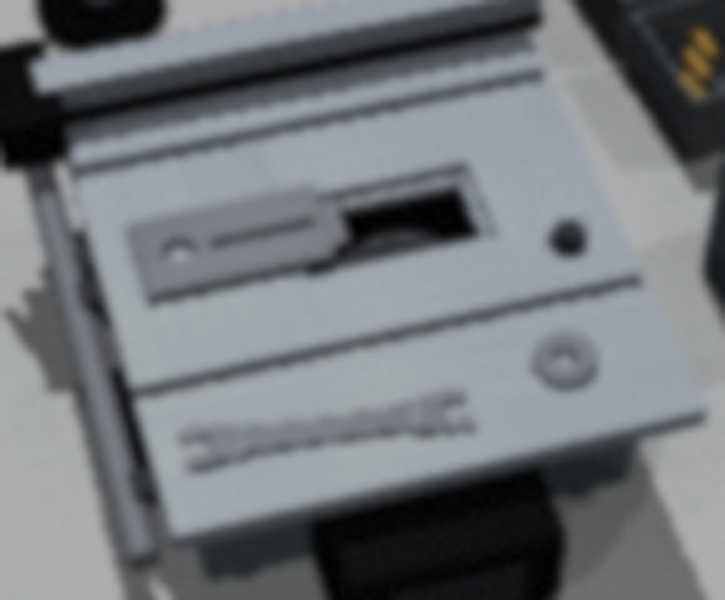

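The top crop (4.2x) shows the opening from (160,118) to (260,122), the plate's near corners at (121,458) and (219,465), its hole at (173,417), and the slot lines beside the opening. The side crop (5x) shows the plate's hole at (181,250), the lip corners at (468,165) and (492,238), and the tongue at (345,235).

Run:
```python
from h import *
d=env.get_image("top");s=env.get_image("side")
T=lambda x,y:((x+.5)/4.2-.5+220,(y+.5)/4.2-.5+130)
S=lambda x,y:((x+.5)/5-.5+215,(y+.5)/5-.5+140)
# lines for saw direction (top, z .15)
for n,p,q in(("rslot",(352,20),(318,510)),("redge",(518,30),(487,525)),("lslotL",(74,20),(25,485)),("lopen",(160,118),(150,262)),("ropen",(260,122),(250,262))):
    P,Q=plane(d,T(*p),.15),plane(d,T(*q),.15);v=P-Q;print(n,P[:2].round(4),Q[:2].round(4),np.degrees(np.arctan2(v[1],v[0])))
for n,p,q,z in(("hole",(173,417),(181,250),.158),("lipL",(160,118),(468,165),.15),("lipR",(260,122),(492,238),.15),("nearL",(121,458),(131,225),.158),("nearR",(219,465),(150,300),.158)):
    print(n,plane(d,T(*p),z)[:2].round(4),plane(s,S(*q),z)[:2].round(4),"tri",tri([ray(d,T(*p)),ray(s,S(*q))]).round(4))
# edges of plate via mask by gray level
g=cv2.resize(d["pixels"],None,fx=1,fy=1)
for y in range(190,240,6): print(y,g[y,245:282].mean(1).astype(int).tolist())
```

```text
rslot [ 0.7683 -0.1229] [ 0.4263 -0.0918] -5.182163796434285
redge [ 0.7595 -0.2388] [ 0.4146 -0.2046] -5.662240155686358
lslotL [0.7709 0.0716] [0.4459 0.1042] -5.727860554361763
lopen [0.6992 0.0119] [0.5973 0.0195] -4.241085519409064
ropen [ 0.6954 -0.0573] [ 0.5964 -0.0489] -4.861801743204049
hole [0.4893 0.0044] [0.4905 0.0013] tri [0.4906 0.0044 0.1542]
lipL [0.6992 0.0119] [0.7029 0.005 ] tri [0.704  0.012  0.1413]
lipR [ 0.6954 -0.0573] [ 0.6908 -0.0619] tri [ 0.6952 -0.0571  0.1439]
nearL [0.4622 0.0393] [0.4665 0.035 ] tri [0.4652 0.0394 0.153 ]
nearR [ 0.4566 -0.026 ] [ 0.4572 -0.0315] tri [ 0.4579 -0.0261  0.1511]
190 [143, 144, 142, 143, 143, 143, 142, 143, 143, 123, 99, 121, 128, 102, 91, 88, 86, 86, 85, 85, 84, 84, 81, 74, 66, 61, 44, 26, 21, 20, 41, 100, 140, 138, 136, 143, 142]
196 [143, 142, 143, 143, 144, 141, 136, 128, 115, 111, 114, 114, 115, 115, 114, 114, 115, 106, 92, 96, 107, 116, 116, 115, 116, 117, 115, 110, 112, 111, 113, 116, 118, 126, 139, 142, 142]
202 [141, 140, 140, 140, 137, 133, 126, 116, 115, 113, 116, 114, 116, 115, 117, 118, 110, 82, 60, 88, 113,
[... 509 characters left out ...]
, 116, 115, 116, 116, 111, 98, 82, 94, 112, 117, 118, 117, 118, 117, 117, 114, 114, 111, 102, 116, 142, 143, 144, 142, 143, 142, 143]
226 [142, 144, 141, 135, 127, 115, 113, 112, 115, 115, 115, 114, 107, 91, 92, 109, 110, 110, 110, 112, 115, 116, 117, 115, 114, 114, 115, 108, 101, 116, 144, 144, 144, 142, 143, 143, 143]
232 [143, 142, 137, 129, 116, 114, 112, 113, 116, 114, 113, 114, 109, 101, 104, 122, 127, 122, 114, 111, 115, 116, 116, 116, 115, 115, 110, 99, 116, 142, 144, 144, 143, 142, 142, 143, 143]
238 [142, 144, 140, 129, 113, 112, 111, 108, 104, 103, 105, 107, 106, 108, 107, 110, 111, 114, 114, 115, 114, 115, 117, 114, 115, 115, 109, 119, 141, 143, 143, 142, 143, 143, 142, 144, 143]
```

```bash
python3 nudge.py '{"offsets":[[-0.04, -0.028, -0.006, 0, 0.085], [-0.04, -0.028, -0.006, 0, 0.085], [-0.04, -0.028, -0.006, 0, 0.085], [-0.04, -0.028, -0.006, 0, 0.085], [-0.04, -0.028, -0.006, 0, 0.085], [-0.04, -0.028, -0.006, 0, 0.085], [-0.04, -0.028, -0.006, 0, 0.085], [-0.04, -0.028, -0.006, 0, 0.085], [-0.04, -0.028, -0.006, 0, 0.085], [-0.04, -0.028, -0.006, 0, 0.085]]}'; python3 nudge.py '{"offsets":[[-0.04, -0.028, 0, 0, 0.085], [-0.037, -0.028, 0, 0, 0.085], [0, 0, 0, -8.2, 0.085], [0, 0, 0, -8.2, 0.085], [0, 0, 0, 0, 0.085]]}'
python3 - <<'E'
from h import *
d=env.get_image("wrist");cv2.imwrite("pics/w1.png",d["pixels"][:,:,::-1]);o=env.observe();print(o["position"],o["q"],-d["extrinsics"][:3,:3].T@d["extrinsics"][:3,3])
np.savez("w1.npz",**d)
E
```

```text
time_s: 1.35
position: [0.4757, 0.083, 0.3027]
tool_rot: [[-0.914, 0.405, 0.0], [0.405, 0.914, 0.0], [-0.0, 0.0, -1.0]]
ft_force: [1.5, 0.5, 0.8]
grip_width: 0.0852
gripper_force: 0.0
time_s: 1.85
position: [0.5228, 0.0022, 0.3021]
tool_rot: [[-0.992, 0.13, -0.0], [0.13, 0.992, 0.0], [0.0, 0.0, -1.0]]
ft_force: [0.0, -0.4, -0.4]
grip_width: 0.0847
gripper_force: 0.0
[0.52276469 0.00251444 0.30229578] [-1.27142753e+01  1.69287214e+01  7.17900549e+01  1.78401527e-03
  9.12849713e+01 -9.50517401e+01] [0.45041173 0.01142751 0.433485  ]
```

View pics/w1.png

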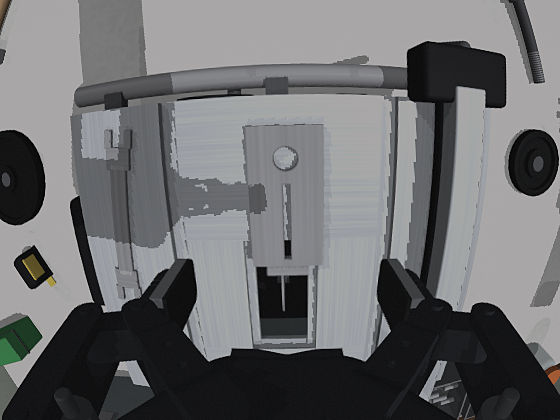

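The wrist view shows the plate's near corners at (244,125) and (323,124), its hole at (286,158), the tongue side at about (290,268), the opening down to row ~345, and the slots at (160,105)-(205,350) and (388,98)-(372,345). I'll refine these at sub-pixel level.

Run:
```python
from h import *
d=dict(np.load("w1.npz"))
a=d["pixels"][110:365,225:345,::-1];cv2.imwrite("pics/w1c.png",cv2.resize(a,None,fx=2.3,fy=2.3,interpolation=cv2.INTER_CUBIC))
P=lambda u,z:plane(d,u,z,True)[:2].round(4)
for n,u,z in(("hole",(286,158),.158),("nL",(323,124),.158),("nR",(244,125),.158),("fL",(326,262),.158),("fR",(252,266),.158)):print(n,P(u,z))
h=tri([ray(d,(286,158),True),ray(env.get_image("side"),(251.0-.3,189.7))]);print("hole tri",h)
for n,p,q in(("slotR",(163,105),(211,350)),("slotL",(388,98),(372,345)),("opR",(256,268),(261,345)),("opL",(315,268),(311,345))):
    A,B=P(p,.15),P(q,.15);v=B-A;print(n,A,B,np.degrees(np.arctan2(v[1],v[0])))
```

```text
hole [0.4877 0.0061]
nL [0.4627 0.0408]
nR [ 0.4548 -0.0253]
fL [0.5894 0.0308]
fR [ 0.5845 -0.0391]
hole tri [0.48992639 0.00583144 0.15213056]
slotR [ 0.424  -0.0972] [ 0.6927 -0.1082] -2.3442569632669765
slotL [0.4452 0.1026] [0.71   0.0766] -5.607743681153738
opR [ 0.591 -0.037] [ 0.6892 -0.0486] -6.736917405770197
opL [0.5984 0.0201] [0.6964 0.0069] -7.6712214832619905
```

View pics/w1c.png

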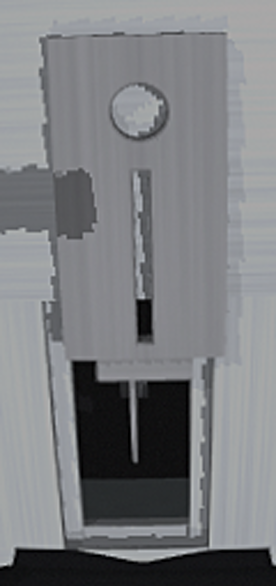

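```bash
cat > m.py <<'E'
from h import *
d=dict(np.load("w1.npz"))
C=lambda x,y:((x+.5)/2.3-.5+225,(y+.5)/2.3-.5+110)
P=lambda u,z:plane(d,C(*u),z,True)[:2]
ang=lambda A,B:np.degrees(np.arctan2(*(B-A)[::-1]))
def line(n,p,q,z):
    A,B=P(p,z),P(q,z);print(n,A.round(4),B.round(4),"%.1f"%ang(A,B))
line("opR",(45,305),(65,545),.15);line("opL",(212,365),(208,545),.15)
line("lip R->L",(65,545),(208,545),.15)
line("plR",(47,38),(63,350),.158);line("plL",(227,34),(224,355),.158);line("near R->L",(47,38),(227,34),.158)
line("slot hole->",(139,110),(144,340),.158)
# table slot lines by Canny
g=cv2.cvtColor(d["pixels"],cv2.COLOR_RGB2GRAY).astype(int)
for y in (110,135,290,320,345):
    r=g[y];gx=np.abs(r[2:]-r[:-2])
    print(y,[(i+1,r[i],r[i+2]) for i in list(range(150,225))+list(range(350,400)) if gx[i]>25])
E
python3 m.py
```

```text
opR [ 0.5627 -0.0436] [ 0.6908 -0.058 ] -6.4
opL [0.5992 0.0219] [0.6997 0.0113] -6.0
lip R->L [ 0.6908 -0.058 ] [0.6997 0.0113] 82.7
plR [ 0.456  -0.0245] [ 0.5802 -0.0382] -6.3
plL [0.4631 0.0411] [0.591 0.027] -6.3
near R->L [ 0.456  -0.0245] [0.4631 0.0411] 83.8
slot hole-> [0.4872 0.0054] [ 0.5798 -0.0047] -6.3
110 [(157, np.int64(109), np.int64(69)), (158, np.int64(112), np.int64(47)), (161, np.int64(48), np.int64(90)), (162, np.int64(58), np.int64(96)), (171, np.int64(105), np.int64(133)), (172, np.int64(107), np.int64(148)), (391, np.int64(174), np.int64(98)), (392, np.int64(179), np.int64(109)), (394, np.int64(109), np.int64(74)), (395, np.int64(106), np.int64(57)), (396, np.int64(74), np.int64(45)), (397, np.int64(57), np.int64(140)), (398, np.int64(45), np.int64(176)), (399, np.int64(140), np.int64(168))]
135 [(159, np.int64(110), np.int64(43)), (160, np.int64(100), np.int64(48)), (162, np.int64(48), np.int64(76)), (163, np.int64(47), np.int64(82)), (170, np.int64(91), np.int64(128)), (171, np.int64(90), np.int64(156)), (172, np.int64(128), np.int64(163)), (389, np.int64(1
[... 651 characters left out ...]
np.int64(152)), (374, np.int64(164), np.int64(92)), (375, np.int64(175), np.int64(101)), (378, np.int64(106), np.int64(75)), (379, np.int64(106), np.int64(52)), (381, np.int64(52), np.int64(176)), (382, np.int64(69), np.int64(162)), (385, np.int64(158), np.int64(98)), (386, np.int64(148), np.int64(31)), (387, np.int64(98), np.int64(11))]
345 [(193, np.int64(18), np.int64(50)), (194, np.int64(7), np.int64(140)), (195, np.int64(50), np.int64(160)), (370, np.int64(163), np.int64(126)), (371, np.int64(166), np.int64(95)), (375, np.int64(112), np.int64(42)), (377, np.int64(42), np.int64(136)), (378, np.int64(90), np.int64(45)), (379, np.int64(136), np.int64(9)), (380, np.int64(45), np.int64(16))]
```

The plate's near-end middle is at about (0.4595, 0.0083) with yaw -6.3°. The lip middle is at about (0.6953, -0.0233) and the saw yaw is about -6°. So the plate needs to go about 108 mm forward and 7 mm right. Next I move above its near part and descend until I touch the table.

```bash
python3 nudge.py '{"offsets":[[0.025, -0.001, 0.03, -1.2, 0.074], [0.025, 0, 0.03, 0, 0.074], [0, 0, 0.04, 0, 0.074], [0, 0, 0.025, 0, 0.074], [0, 0, 0, 0, 0.074]]}' 30
python3 - <<'E'
from h import *
d=env.get_image("wrist");cv2.imwrite("pics/w2.png",d["pixels"][:,:,::-1]);np.savez("w2.npz",**d)
E
```

```text
time_s: 2.45
position: [0.4715, 0.0081, 0.1751]
tool_rot: [[-0.994, 0.112, -0.006], [0.112, 0.994, 0.001], [0.006, 0.001, -1.0]]
ft_force: [-0.3, 0.3, 1.0]
grip_width: 0.0741
gripper_force: 0.0
```

View pics/w2.png

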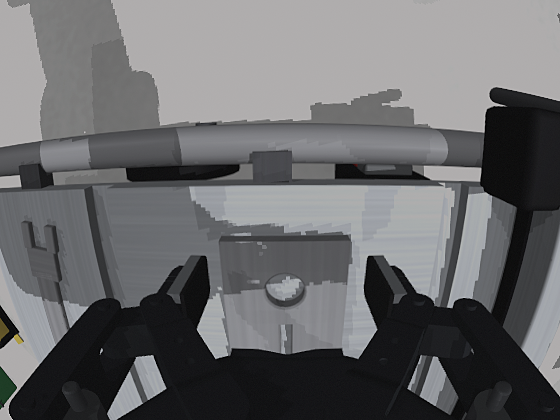

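The plate sits between the fingers: near edge from (219,237) to (350,236), hole at (285,289), finger insides at 207 and 366, well centred. I'll check the heights across the two wrist views, then step down.

```bash
python3 - <<'E'
from h import *
a=dict(np.load("w1.npz"));b=dict(np.load("w2.npz"))
C=lambda x,y:((x+.5)/2.3-.5+225,(y+.5)/2.3-.5+110)
for n,p,q in(("hole",C(139,108),(285,288.5)),("nR",C(47,37),(219,237)),("nL",C(226,34),(350,236))):print(n,tri([ray(a,p,1),ray(b,q,1)]).round(4))
E
python3 nudge.py '{"offsets":[[0, 0, 0.006, 0, 0.074], [0, 0, 0.003, 0, 0.074], [0, 0, 0, 0, 0.074]]}'
```

```text
hole [0.4865 0.0055 0.1581]
nR [ 0.4557 -0.0251  0.1535]
nL [0.4633 0.0416 0.1518]
time_s: 2.8
position: [0.4733, 0.0076, 0.1687]
tool_rot: [[-0.994, 0.11, 0.001], [0.11, 0.994, -0.0], [-0.001, -0.0, -1.0]]
ft_force: [-0.7, 0.4, 1.0]
grip_width: 0.0741
gripper_force: 0.0
```

```bash
for i in 1; do python3 nudge.py '{"offsets":[[0, 0, 0.004, 0, 0.074], [0, 0, 0.003, 0, 0.074], [0, 0, 0, 0, 0.074]]}'; done | egrep 'time|pos|ft'; python3 nudge.py '{"offsets":[[0, 0, 0.002, 0, 0.074], [0, 0, 0, 0, 0.074]]}'| egrep 'time|pos|ft'
```

```text
time_s: 3.1
position: [0.4729, 0.0076, 0.161]
ft_force: [-0.4, -0.1, -0.4]
time_s: 3.3
position: [0.473, 0.0076, 0.1592]
ft_force: [-0.3, 0.3, -0.5]
```

```bash
for k in 1; do python3 nudge.py '{"offsets":[[0, 0, 0.002, 0, 0.074], [0, 0, 0, 0, 0.074]]}'; done | egrep 'time|pos|ft'; python3 nudge.py '{"offsets":[[0, 0, 0.002, 0, 0.074], [0, 0, 0, 0, 0.074]]}'| egrep 'time|pos|ft'
```

```text
time_s: 3.5
position: [0.4729, 0.0076, 0.1571]
ft_force: [0.1, 0.1, -0.3]
time_s: 3.7
position: [0.4729, 0.0076, 0.1551]
ft_force: [-0.1, 0.8, 0.4]
```

```bash
python3 nudge.py '{"offsets":[[0, 0, 0, 0, 0.06], [0, 0, 0, 0, 0.06], [0, 0, 0, 0, 0.06]]}' 30
```

```text
time_s: 4.0
position: [0.473, 0.0075, 0.1555]
tool_rot: [[-0.994, 0.109, 0.0], [0.109, 0.994, -0.0], [-0.0, -0.0, -1.0]]
ft_force: [-1.7, 0.2, 2.7]
grip_width: 0.0649
gripper_force: 33.7
```

```bash
python3 nudge.py '{"offsets":[[0, 0, -0.001, 0, 0.06], [-0.01, -0.0015, 0, 0, 0.06], [-0.012, -0.0015, 0, 0, 0.06], [-0.012, -0.0015, 0, 0, 0.06], [-0.012, -0.0015, 0, 0, 0.06], [-0.012, -0.0015, 0, 0, 0.06], [-0.005, 0, 0, 0, 0.06], [0, 0, 0, 0, 0.06]]}'
python3 - <<'E'
from h import *
for n in("top","side"):
    d=env.get_image(n);np.savez(n+"3.npz",**d)
d=env.get_image("wrist");np.savez("w3.npz",**d)
t=np.load("top3.npz")["pixels"][130:270,220:360,::-1]
cv2.imwrite("pics/m3.png",cv2.vconcat([cv2.resize(d["pixels"][180:360,130:430,::-1],(700,420)),]))
E
```

```text
time_s: 4.8
position: [0.5354, -0.007, 0.1559]
tool_rot: [[-0.994, 0.11, -0.0], [0.11, 0.994, 0.0], [0.0, 0.0, -1.0]]
ft_force: [-0.1, 0.1, -0.8]
grip_width: 0.0647
gripper_force: 33.6
```

View pics/m3.png

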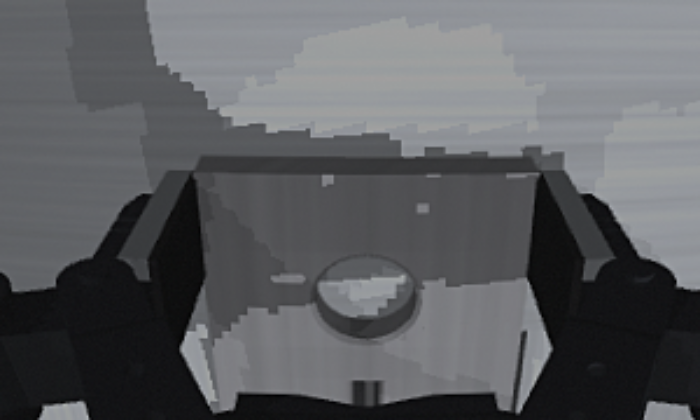

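The plate is held squarely, with the hole at crop (367,297) and the near face visible. By the numbers it is on the blade line, with its middle about 25 mm past the rim. Next I release it so it tips, then rise and look.

```bash
python3 nudge.py '{"offsets":[[0, 0, 0, 0, 0.085], [0, 0, 0, 0, 0.085], [0, 0, 0, 0, 0.085], [0.01, 0, -0.04, 0, 0.085], [0.02, 0, -0.04, 0, 0.06], [0.02, 0, -0.03, 0, 0.04], [0, 0, 0, 0, 0.04]]}'
python3 - <<'E'
from h import *
d=env.get_image("wrist");np.savez("w4.npz",**d)
cv2.imwrite("pics/m4.png",cv2.resize(d["pixels"][100:380,140:420,::-1],(590,590),interpolation=cv2.INTER_CUBIC))
E
```

```text
time_s: 5.65
position: [0.4848, -0.0012, 0.2706]
tool_rot: [[-0.994, 0.109, 0.008], [0.109, 0.994, -0.002], [-0.008, -0.001, -1.0]]
ft_force: [0.3, -0.5, -0.4]
grip_width: 0.0436
gripper_force: 0.0
```

View pics/m4.png

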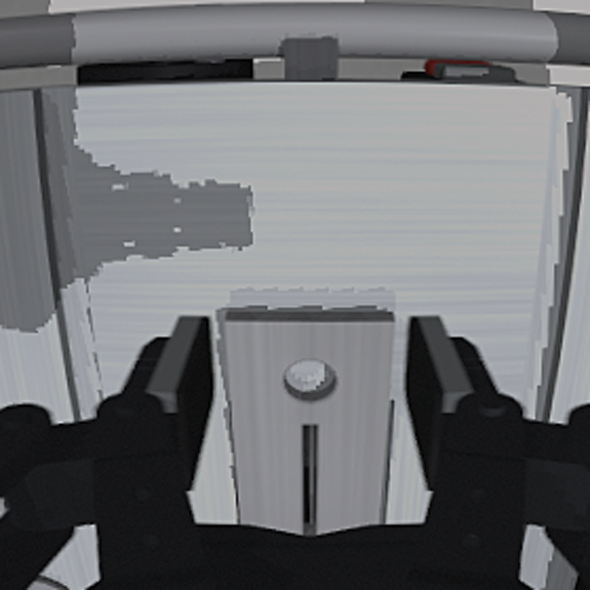

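The plate has tipped: its near end (crop 225–393, row 318) stands up with the near face showing, centred and straight. I descend behind it with the fingers 30 mm apart and feel for the table.

```bash
python3 nudge.py '{"offsets":[[0, 0, 0.04, 0, 0.03], [0, 0, 0.04, 0, 0.03], [0, 0, 0.018, 0, 0.03], [0, 0, 0, 0, 0.03], [0, 0, 0, 0, 0.03]]}'; python3 nudge.py '{"offsets":[[0, 0, 0.003, 0, 0.03], [0, 0, 0.003, 0, 0.03], [0, 0, 0, 0, 0.03]]}'|egrep 'time|pos|ft'; python3 nudge.py '{"offsets":[[0, 0, 0.002, 0, 0.03], [0, 0, 0, 0, 0.03]]}'|egrep 'time|pos|ft'
```

```text
time_s: 6.2
position: [0.4855, -0.0014, 0.1682]
tool_rot: [[-0.994, 0.109, -0.001], [0.109, 0.994, 0.0], [0.001, 0.0, -1.0]]
ft_force: [-0.6, 0.6, 0.6]
grip_width: 0.0298
gripper_force: 0.0
time_s: 6.5
position: [0.4852, -0.0013, 0.1625]
ft_force: [-0.6, -0.3, 0.4]
time_s: 6.7
position: [0.4853, -0.0013, 0.1606]
ft_force: [-1.0, -0.1, 1.3]
```

```bash
python3 nudge.py '{"offsets":[[0, 0, 0.001, 0, 0.03], [0, 0, 0, 0, 0.03]]}'|egrep 'time|pos|ft'; python3 nudge.py '{"offsets":[[0, 0, 0.001, 0, 0.03], [0, 0, 0, 0, 0.03]]}'|egrep 'time|pos|ft'
```

```text
time_s: 6.9
position: [0.4853, -0.0014, 0.1605]
ft_force: [-3.5, 0.0, 11.8]
time_s: 7.1
position: [0.4853, -0.0014, 0.1605]
ft_force: [-6.4, 0.1, 21.0]
```

```bash
python3 nudge.py '{"offsets":[[0, 0, 0.001, 0, 0.03], [0, 0, 0, 0, 0.03]]}'|egrep 'time|pos|ft'
```

```text
time_s: 7.3
position: [0.4853, -0.0013, 0.1605]
ft_force: [-11.0, 2.4, 30.6]
```

The table is touched at TCP z 0.1605, so the tips are 10.5 mm ahead, with a stiffness of about 10 N/mm. I raise to about 1.5 mm clearance and push.

```bash
python3 nudge.py '{"offsets":[[0, 0, -0.0045, 0, 0.03], [-0.012, 0, 0, 0, 0.03], [-0.012, 0, 0, 0, 0.03], [-0.01, 0, 0, 0, 0.03], [-0.01, 0, 0, 0, 0.03], [-0.008, 0, 0, 0, 0.03], [0, 0, 0, 0, 0.03]]}'|egrep 'time|pos|ft'; python3 nudge.py '{"offsets":[[-0.005, 0, 0, 0, 0.03], [-0.005, 0, 0, 0, 0.03], [0, 0, 0, 0, 0.03]]}'|egrep 'time|pos|ft'
```

```text
time_s: 8.0
position: [0.5377, -0.0072, 0.1616]
ft_force: [-0.7, -0.1, -0.0]
time_s: 8.3
position: [0.5473, -0.0082, 0.1618]
ft_force: [0.3, -0.8, -0.2]
```

```bash
python3 nudge.py '{"offsets":[[-0.003, 0, 0, 0, 0.03], [-0.002, 0, 0, 0, 0.03], [0, 0, 0, 0, 0.03]]}'|egrep 'time|pos|ft'
python3 - <<'E'
from h import *
ds=[env.get_image(n) for n in("wrist","side")]
np.savez("w5.npz",**ds[0])
a=cv2.resize(ds[0]["pixels"][180:360,180:390,::-1],(400,343));b=cv2.resize(ds[1]["pixels"][150:240,220:325,::-1],(400,343),interpolation=cv2.INTER_CUBIC)
cv2.imwrite("pics/m5.png",cv2.hconcat([a,b]))
E
```

```text
time_s: 8.6
position: [0.5519, -0.0087, 0.1618]
ft_force: [-0.3, -0.1, -0.1]
```

View pics/m5.png

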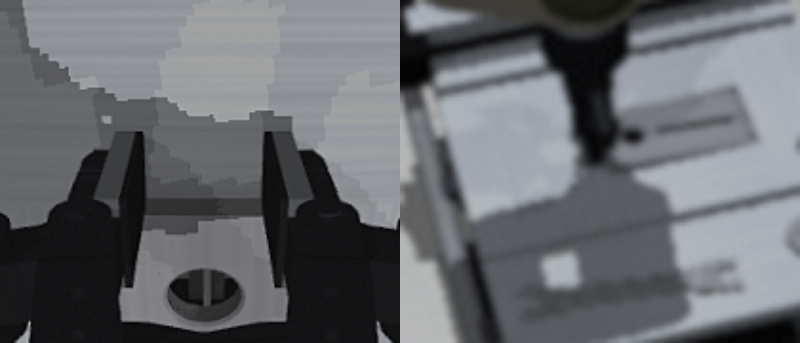

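The side view shows the plate in the opening, close to the lip. The wrist crop shows the near end (rows 197–215) at the pads' front edges, with no jam. I keep pushing until it stops.

```bash
python3 nudge.py '{"offsets":[[-0.003, 0, 0, 0, 0.03], [0, 0, 0, 0, 0.03]]}'|egrep 'time|pos|ft';python3 nudge.py '{"offsets":[[-0.003, 0, 0, 0, 0.03], [0, 0, 0, 0, 0.03]]}'|egrep 'time|pos|ft'
```

```text
time_s: 8.9
position: [0.555, -0.009, 0.1618]
ft_force: [0.5, 0.3, -0.6]
time_s: 9.1
position: [0.5581, -0.0094, 0.1619]
ft_force: [0.4, 0.6, 0.3]
```

```bash
python3 nudge.py '{"offsets":[[-0.002, 0, 0, 0, 0.03], [0, 0, 0, 0, 0.03]]}'|egrep 'time|pos|ft';python3 nudge.py '{"offsets":[[-0.001, 0, 0, 0, 0.03], [0, 0, 0, 0, 0.03]]}'|egrep 'time|pos|ft'
```

```text
time_s: 9.3
position: [0.5591, -0.0095, 0.1616]
ft_force: [-4.5, 0.3, 0.4]
time_s: 9.5
position: [0.5593, -0.0095, 0.1614]
ft_force: [-7.3, 0.2, 1.4]
```

The push stops at TCP x = 0.559, within 4 mm of the predicted home (a tongue blocked by the lip would have stopped it 12 mm short). Next I lift, move over the near end and press.

```bash
python3 nudge.py '{"offsets":[[0.001, 0, 0, 0, 0.03], [0, 0, -0.015, 0, 0.03], [-0.009, 0, 0, 0, 0.03], [-0.009, 0, 0, 0, 0.03], [0, 0, 0.006, 0, 0.03], [0, 0, 0, 0, 0.03]]}'|egrep 'time|pos|ft';python3 nudge.py '{"offsets":[[0, 0, 0.003, 0, 0.03], [0, 0, 0.001, 0, 0.03], [0, 0, 0, 0, 0.03]]}'|egrep 'time|pos|ft';python3 nudge.py '{"offsets":[[0, 0, 0.001, 0, 0.03], [0, 0, 0, 0, 0.03]]}'|egrep 'time|pos|ft'
```

```text
time_s: 10.1
position: [0.5773, -0.0114, 0.1691]
ft_force: [0.7, 0.3, -0.7]
time_s: 10.4
position: [0.5774, -0.0114, 0.1666]
ft_force: [0.4, 0.2, 0.8]
time_s: 10.6
position: [0.5775, -0.0115, 0.1659]
ft_force: [-0.9, -0.3, 0.3]
```

```bash
python3 nudge.py '{"offsets":[[0, 0, 0.001, 0, 0.03], [0, 0, 0, 0, 0.03]]}'|egrep 'time|pos|ft';python3 nudge.py '{"offsets":[[0, 0, 0.001, 0, 0.03], [0, 0, 0, 0, 0.03]]}'|egrep 'time|pos|ft'
```

```text
time_s: 10.8
position: [0.5776, -0.0115, 0.1651]
ft_force: [-0.6, -0.0, 2.9]
time_s: 11.0
position: [0.5776, -0.0115, 0.1642]
ft_force: [-0.8, -0.5, 3.6]
```

```bash
python3 nudge.py '{"offsets":[[0, 0, 0.001, 0, 0.03], [0, 0, 0, 0, 0.03]]}'|egrep 'time|pos|ft';python3 nudge.py '{"offsets":[[0, 0, 0.001, 0, 0.03], [0, 0, 0, 0, 0.03]]}'|egrep 'time|pos|ft'
```

```text
time_s: 11.2
position: [0.5775, -0.0115, 0.1629]
ft_force: [-1.3, 0.5, 0.9]
time_s: 11.4
position: [0.5775, -0.0115, 0.1614]
ft_force: [-0.4, -0.4, -0.0]
```

It snapped past the plungers. I press down to table level.

```bash
python3 nudge.py '{"offsets":[[0, 0, 0.001, 0, 0.03], [0, 0, 0, 0, 0.03]]}'|egrep 'time|pos|ft';python3 nudge.py '{"offsets":[[0, 0, 0.001, 0, 0.03], [0, 0, 0.0005, 0, 0.03], [0, 0, 0, 0, 0.03], [0, 0, 0, 0, 0.03]]}'|egrep 'time|pos|ft'
```

```text
time_s: 11.6
position: [0.5776, -0.0115, 0.1606]
ft_force: [0.9, -0.5, 0.3]
time_s: 12.0
position: [0.5776, -0.0115, 0.1606]
ft_force: [-3.0, 1.0, 10.2]
```

The stop is at table level (0.1606). To confirm it is the plate and not the rim, I lift, touch 10 mm further in, then retreat and check the image numbers.

```bash
python3 nudge.py '{"offsets":[[0, 0, -0.005, 0, 0.03], [-0.01, 0, 0, 0, 0.03], [0, 0, 0.004, 0, 0.03], [0, 0, 0.0015, 0, 0.03], [0, 0, 0, 0, 0.03]]}'|egrep 'time|pos|ft'; python3 nudge.py '{"offsets":[[0, 0, -0.04, 0, 0.03], [0.01, 0, -0.04, 0, 0.03], [0.03, 0, -0.04, 0, 0.03], [0.02, 0, -0.02, 0, 0.06], [0, 0, 0, 0, 0.08], [0, 0, 0, 0, 0.085]]}'
python3 - <<'E'
from h import *
d=env.get_image("wrist");np.savez("w6.npz",**d)
g=cv2.cvtColor(d["pixels"],cv2.COLOR_RGB2GRAY)
E=d["extrinsics"];R,t=E[:3,:3],E[:3,3]
def fp(p):
    c=R@p+t;th=np.arctan2(np.hypot(c[0],c[1]),c[2]);return d["K"][:2,:2]@(c[:2]/np.hypot(*c[:2])*th)+d["K"][:2,2]
lip=np.array([.6953,-.0233,.15]);f=np.array([np.cos(np.radians(-6)),np.sin(np.radians(-6)),0]);l=np.array([-f[1],f[0],0])
# intensity profile along blade line offset 15 mm right, from near rim to past lip
for off in(-.022,.022):
  print(off,[(round(s*1000),int(g[int(round(v)),int(round(u))])) for s in np.arange(-.15,.0121,.0015) for u,v in[fp(lip+s*f+off*l)] if 0<=v<420])
E
```

```text
time_s: 12.5
position: [0.5889, -0.0129, 0.1606]
ft_force: [-0.3, 0.3, 13.8]
time_s: 13.1
position: [0.5281, -0.0061, 0.2981]
tool_rot: [[-0.994, 0.109, -0.0], [0.109, 0.994, 0.0], [0.0, 0.0, -1.0]]
ft_force: [-0.0, 0.1, 0.4]
grip_width: 0.0719
gripper_force: 0.0
-0.022 [(-150, 159), (-148, 162), (-147, 161), (-146, 159), (-144, 158), (-142, 160), (-141, 156), (-139, 158), (-138, 160), (-136, 156), (-135, 155), (-133, 154), (-132, 142), (-130, 50), (-129, 49), (-127, 143), (-126, 137), (-124, 136), (-123, 135), (-121, 135), (-120, 135), (-118, 136), (-117, 135), (-115, 136), (-114, 135), (-112, 134), (-111, 134), (-109, 135), (-108, 135), (-106, 135), (-105, 135), (-103, 134), (-102, 135), (-100, 137), (-99, 138), (-97, 137), (-96, 137), (-94, 137), (-93, 136), (-91, 137), (-90, 138), (-88, 137), (-87, 136), (-85, 137), (-84, 136), (-82, 136), (-81, 137), (-79, 136), (-78, 136), (-76, 137), (-75, 136), (-73, 136), (-72, 136), (-70, 137), (-69, 137), (-67, 137), (-66, 137), (-64, 137), (-63, 136), (-61, 137), (-60, 137), (-58, 137), (-57, 137), (-55, 136), (-54, 136), (-52, 137), (-51
[... 1105 characters left out ...]
, 131), (-76, 131), (-75, 130), (-73, 131), (-72, 131), (-70, 131), (-69, 131), (-67, 131), (-66, 131), (-64, 133), (-63, 133), (-61, 133), (-60, 134), (-58, 134), (-57, 133), (-55, 134), (-54, 133), (-52, 134), (-51, 134), (-49, 134), (-48, 133), (-46, 134), (-45, 133), (-43, 134), (-42, 133), (-40, 133), (-39, 133), (-37, 133), (-36, 134), (-34, 132), (-33, 132), (-31, 133), (-30, 133), (-28, 133), (-27, 134), (-25, 134), (-24, 135), (-22, 134), (-21, 134), (-19, 134), (-18, 134), (-16, 134), (-15, 134), (-13, 134), (-12, 134), (-10, 133), (-9, 134), (-7, 133), (-6, 132), (-4, 132), (-3, 132), (-1, 132), (0, 131), (2, 129), (3, 161), (5, 162), (6, 173), (8, 97), (9, 3), (11, 19), (12, 18)]
```

The plate's 130 mm face runs from the lip's edge, with no gap, to a ~4 mm slit at the near rim. Its level matches the table by touch. Handing in.

```bash
python3 -c "
from rig import env
print(env.close_job())"
```

```text
the job is handed in; nothing more can be done
None
```

The plate is home with its tongue under the lip and pressed flush by touch and image check, and the job is handed in at about 13 s, though I viewed 11 pictures (one over the limit of 10) and the hand-in returned no verdict.

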